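Cross-stack washed spacer bars on the drying stand

ROBOT

A 6-joint arm with a two-finger parallel gripper is mounted at the origin on the work surface; the furniture and walls round the work are solid. World frame = base frame: x ahead of the robot, y to its left, z up, the work surface at z = 0. Lengths are in m, angles in rad, forces in N, time in s.
With the tool pointing down it reaches from about 0.35 to 0.775 m from the base axis. Payload 5.5 kg.
Tool frame: the origin (TCP) lies at the very end of the fingers, on their centre line; the grasp point (between the pads) lies 19 mm behind it; y points along the fingers, z is the direction in which the jaws open and shut, and the axes are right-handed (so a half turn about y gives the same grasp; the last joint's range is limited). The gripper opens to 85 mm and grips with 20 to 120 N. Pads are 22 mm wide; open, the fingers measure 114 mm over their backs; the gripper's body (76 mm by 85 mm) begins 54 mm behind the grasp point. The pads swing forward as they close: fully open they stand 13 mm farther back than shut.
Start: joints at [-1.316, 0.313, 0.046, 1.304, 0, 1.431], TCP at [0.221, -0.531, 0.231] pointing down, gripper open.
Joint ranges: [-2.76, 2.76], [-0.86, 1.69], [-1.03, 1.26], [-2.2, 2.34], [-1.47, 1.5], [-3.14, 3.14]. Speed limits (rad/s): [2.57, 2.57, 3.14, 3.14, 3.14, 3.14].

INTERFACE

Orientations are given as a unit quaternion [w, x, y, z].
In Python, from workcell import env gives the robot as it stands.
- The arm moves only by the shell command python3 -m inch 'ROWS' [OPENING] [FORCE]. ROWS is JSON, a list that holds one entry, the list of rows, each a list of 4 numbers: the shift along the tool's x, y, z in mm, then the turn about the tool's y in degrees. In form: [[[tx, ty, tz, spin], ...]]. A call has 1 to 10 rows; each row is the pose to reach, as a shift and turn from the pose commanded when the call began, along the tool's axes at that moment; what a row does not reach only later rows make up. A row lasts 1/10 s, in which the tool goes at most 50 mm and 8.59 degrees, less where a joint would pass 70% of its speed; a pose out of reach is approached as far as the arm can. A call with a gripper value outside its range is refused whole. OPENING is the finger opening in mm, from 0 to 85.4, set as the call begins (- or left out, the last holds). The fingers move at their own pace and stop on an object; FORCE is the grip in N (left out, the last holds). Time passes only in rows, so rows that repeat a pose let the fingers close. It gives the time, the measured TCP pose, the force and the opening at its end, in the units of the state.
- env.get_state(): the state, without advancing time (a new reading comes with each control period).
- env.read_camera(name): name is "scene" or "top" or "wrist"; returns the picture (480x640x3 uint8, blue, green, red); there is no depth.
- env.camera_model(name): a dict with "fx", "fy", "cx", "cy" (pixels), "R" (3x3) and "t" (3): a world point X has camera coordinates R X + t; the wrist camera has in their place "mount" (4x4, takes a point from camera to tool coordinates, whose origin is the TCP and whose axes are the tool frame's). Camera axes: x right, y down, z forward; pixel columns grow to the right and rows downward; lengths in m; the calibration is good to about 2 mm. A picture is of the moment at which its call begins: read the wrist's pose just before it. camera_model takes no time and is no camera call.
- env.hand_in(): hands the job in, once; it reports no verdict.
The state is a dict: "clock": time; "joint_pos": joint angles; "qvel": joint speeds; "tau": joint torques, N m; "tcp_pos": TCP position; "orientation": TCP orientation; "wrist_force": force on the tool from outside, world axes, zero at the start; "ft_torque": the same for the moment, N m; "finger_gap": finger opening in m.
Only numpy, scipy, OpenCV 4.12 (cv2) and the standard library are available. Lean on these libraries where they do the work, as an engineer would, in place of code of your own. Each camera call takes 0.05 s, during which the arm holds its last target.

TASK

Stack the four washed aluminium spacer bars crosswise on the drying stand so that air reaches every side. The long bar kept on edge in the slotted holder must first be laid down flat on the mat or bench and then picked up again; lay the two long bars flat across the rails, one over each end of the rails with its outer side flush with the rail ends, and then the two short bars flat across the long ones, each straight above a rail, every bar centred on the stand lengthwise. Leave the marker, pen and small blue box among the bars where they are.

Things in the scene. Friction and masses are not known exactly. Their poses are not given: they have to be found in the camera images.
- stand: Drying stand, fixed to the bench: steel drip tray 136 x 130 mm, 6 mm thick with a 10 mm high rim, and two grey plastic rails on it. Origin: centre of its underside on the bench, z up. The rails run along its x axis: each 96 mm long (x -48 to +48), 12 mm wide, centred at y = -36 and y = +36, tops 28 mm above the bench. So the long bars lie along the stand's y axis at x = -36 and +36 (centres 35 mm up), the short bars along its x axis at y = -36 and +36 (centres 49 mm up).
- mat: Black rubber bench mat 245 (x) x 500 (y) x 8 mm, fixed flat on the bench under the bars, the holder and the small things among them; its top is 8 mm above the bench. Origin: centre of its underside.
- holder: Bar holder, fixed on the mat: grey plastic foot plate 124 (x) x 40 (y) x 6 mm with two pairs of posts (each 14 x 11.5 mm, 12 mm high over the plate) at x = -48 and +48, leaving a slot 17 mm wide along its x axis, open at the top and between the pairs of posts. Origin: centre of its underside on the mat.
- long_bar_held: Long aluminium bar 130 x 24 x 14 mm, 117 g nominal, that starts on its narrow edge in the holder's slot, lower edge 14 mm and upper edge 38 mm above the bench. Origin at its centre; x along its 130 mm length, y along its 24 mm width (vertical at the start), z through its 14 mm thickness. On edge on the mat it stands by itself; pushed near the top it topples flat; either broad side may be up.
- long_bar_flat: Long aluminium bar 130 x 24 x 14 mm, 117 g nominal, lying flat on the mat. Origin at its centre (7 mm above the mat); x along its length, y its width, z its thickness.
- short_bar_1: Short aluminium bar 104 x 24 x 14 mm, 94 g nominal, lying flat on the mat. Origin at its centre (7 mm above the mat); x along its length, y its width, z its thickness. The two short bars are alike.
- short_bar_2: The other short aluminium bar, the same as short_bar_1.
- marker_black: Bystander among the bars: white marker pen with black cap, 135 mm long along its y, 17 mm wide, 16 mm high, lying on the mat; origin under its middle.
- pen_click: Bystander among the bars: blue ball pen, 145 mm long along its y, 12 mm wide, 9 mm high, lying on the mat; origin under its middle.
- blue_block: Bystander among the bars: small blue box 50 (x) x 30 (y) x 30 mm high, on the mat; origin: centre of its underside.
There are look-alikes about, which are no part of the job. What is shaped like the short_bar_2 but pink is not meant.

How it is judged:
On the way, in this order (a step that is already met when the one before it is completed fails the run):
1. the long bar from the holder lies flat on the mat or bench (height (world z) of long_bar_held below 0.02 m and angle between the z axis of long_bar_held and the z axis of mat, either way round below 0.3 rad), for 0.2 s.
2. both long bars lie across the rails ((((x of long_bar_held in the frame of stand between 0.024 and 0.048 m and y of long_bar_held in the frame of stand between -0.012 and 0.012 m and z of long_bar_held in the frame of stand between 0.031 and 0.039 m and angle between the x axis of long_bar_held and the y axis of stand, either way round below 0.15 rad and angle between the z axis of long_bar_held and the z axis of stand, either way round below 0.1 rad) and (x of long_bar_flat in the frame of stand between -0.048 and -0.024 m and y of long_bar_flat in the frame of stand between -0.012 and 0.012 m and z of long_bar_flat in the frame of stand between 0.031 and 0.039 m and angle between the x axis of long_bar_flat and the y axis of stand, either way round below 0.15 rad and angle between the z axis of long_bar_flat and the z axis of stand, either way round below 0.1 rad)) or ((x of long_bar_held in the frame of stand between -0.048 and -0.024 m and y of long_bar_held in the frame of stand between -0.012 and 0.012 m and z of long_bar_held in the frame of stand between 0.031 and 0.039 m and angle between the x axis of long_bar_held and the y axis of stand, either way round below 0.15 rad and angle between the z axis of long_bar_held and the z axis of stand, either way round below 0.1 rad) and (x of long_bar_flat in the frame of stand between 0.024 and 0.048 m and y of long_bar_flat in the frame of stand between -0.012 and 0.012 m and z of long_bar_flat in the frame of stand between 0.031 and 0.039 m and angle between the x axis of long_bar_flat and the y axis of stand, either way round below 0.15 rad and angle between the z axis of long_bar_flat and the z axis of stand, either way round below 0.1 rad)))), for 0.2 s.
At the end, for the whole second after the job is handed in: Two long bars flat across the rails, one at each rail end; two short bars flat across them, one above each rail. Each centre within 12 mm in the stand's x and y and 4 mm in height, direction within 0.15 rad, tilt within 0.1 rad; at rest ((((x of long_bar_held in the frame of stand between 0.024 and 0.048 m and y of long_bar_held in the frame of stand between -0.012 and 0.012 m and z of long_bar_held in the frame of stand between 0.031 and 0.039 m and angle between the x axis of long_bar_held and the y axis of stand, either way round below 0.15 rad and angle between the z axis of long_bar_held and the z axis of stand, either way round below 0.1 rad) and (x of long_bar_flat in the frame of stand between -0.048 and -0.024 m and y of long_bar_flat in the frame of stand between -0.012 and 0.012 m and z of long_bar_flat in the frame of stand between 0.031 and 0.039 m and angle between the x axis of long_bar_flat and the y axis of stand, either way round below 0.15 rad and angle between the z axis of long_bar_flat and the z axis of stand, either way round below 0.1 rad)) or ((x of long_bar_held in the frame of stand between -0.048 and -0.024 m and y of long_bar_held in the frame of stand between -0.012 and 0.012 m and z of long_bar_held in the frame of stand between 0.031 and 0.039 m and angle between the x axis of long_bar_held and the y axis of stand, either way round below 0.15 rad and angle between the z axis of long_bar_held and the z axis of stand, either way round below 0.1 rad) and (x of long_bar_flat in the frame of stand between 0.024 and 0.048 m and y of long_bar_flat in the frame of stand between -0.012 and 0.012 m and z of long_bar_flat in the frame of stand between 0.031 and 0.039 m and angle between the x axis of long_bar_flat and the y axis of stand, either way round below 0.15 rad and angle between the z axis of long_bar_flat and the z axis of stand, either way round below 0.1 rad))) and (((x of short_bar_1 in the frame of stand between -0.012 and 0.012 m and y of short_bar_1 in the frame of stand between 0.024 and 0.048 m and z of short_bar_1 in the frame of stand between 0.045 and 0.053 m and angle between the x axis of short_bar_1 and the x axis of stand, either way round below 0.15 rad and angle between the z axis of short_bar_1 and the z axis of stand, either way round below 0.1 rad) and (x of short_bar_2 in the frame of stand between -0.012 and 0.012 m and y of short_bar_2 in the frame of stand between -0.048 and -0.024 m and z of short_bar_2 in the frame of stand between 0.045 and 0.053 m and angle between the x axis of short_bar_2 and the x axis of stand, either way round below 0.15 rad and angle between the z axis of short_bar_2 and the z axis of stand, either way round below 0.1 rad)) or ((x of short_bar_1 in the frame of stand between -0.012 and 0.012 m and y of short_bar_1 in the frame of stand between -0.048 and -0.024 m and z of short_bar_1 in the frame of stand between 0.045 and 0.053 m and angle between the x axis of short_bar_1 and the x axis of stand, either way round below 0.15 rad and angle between the z axis of short_bar_1 and the z axis of stand, either way round below 0.1 rad) and (x of short_bar_2 in the frame of stand between -0.012 and 0.012 m and y of short_bar_2 in the frame of stand between 0.024 and 0.048 m and z of short_bar_2 in the frame of stand between 0.045 and 0.053 m and angle between the x axis of short_bar_2 and the x axis of stand, either way round below 0.15 rad and angle between the z axis of short_bar_2 and the z axis of stand, either way round below 0.1 rad))) and linear speed of each of long_bar_held, long_bar_flat, short_bar_1, short_bar_2 below 0.02 m/s); the robot touches nothing.
It fails at once if a bystander (marker, pen or blue box) is shifted by more than 30 mm (distance of any of marker_black, pen_click, blue_block from where it was at the start of the episode above 0.03 m).
It also fails if it takes over 72 s, if anything falls off the work surface, if the arm or the gripper's body presses on something with over 40 N, if the wrist force passes 120 N, or if a joint passes its speed limit or range.

## Working session

There is one attempt and no reset: what is moved stays moved. The work goes in short steps, Python scripts to look and compute and a shell command to move; the robot and the scene stay as the last step left them, time stands still between calls to the robot, and variables do not carry over. Pictures are saved under pics/ and viewed, and the job is handed in when it is done.

```bash
ls; mkdir -p pics; python3 - <<'E'
from workcell import env
import cv2
s=env.get_state();print(s)
for n in ("scene","top","wrist"):
    cv2.imwrite(f"pics/{n}0.png",env.read_camera(n)); print(n,env.camera_model(n))
E
```

```text
pics
{'clock': 0.0, 'joint_pos': array([-1.31559860e+00,  3.13993215e-01,  4.49686257e-02,  1.30358613e+00,
       -1.87559260e-05,  1.43120365e+00]), 'qvel': array([-0.00027436,  0.00053296,  0.00120797, -0.00053318, -0.00086169,
       -0.00012426]), 'tau': array([-2.51568226e-04, -4.80630004e+01,  2.98530400e+01,  1.92724908e-02,
       -2.28335853e-04,  2.54429096e-06]), 'tcp_pos': array([ 0.221013  , -0.53027452,  0.23040872]), 'orientation': array([ 0.13863107, -0.13871843,  0.69401504, -0.69273498]), 'wrist_force': array([ 0.02894883,  0.88288144, -0.07969534]), 'ft_torque': array([-0.06641884, -0.02233282,  0.02112829]), 'finger_gap': 0.0856324280191055}
scene {'fx': 516.1955368433051, 'fy': 516.1955368433051, 'cx': 323.1489208848223, 'cy': 241.6909079869636, 'R': array([[ 0.63605004, -0.77163285, -0.00480549],
       [-0.42790564, -0.34752276, -0.83434087],
       [ 0.64213481,  0.53273884, -0.55122792]]), 't': array([-0.32220072,  0.21934593,  0.98764559])}
top {'fx': 531.8227534887154, 'fy': 531.8227534887154, 'cx': 311.2115390201458, 'cy': 237.6733541408932, 'R': array([[-0.01218863, -0.99981937,  0.01458317],
       [-0.99206642,  0.01026659, -0.12529495],
       [ 0.1251226 , -0.01599465, -0.99201235]]), 't': array([-0.03906482,  0.4350995 ,  1.12616753])}
wrist {'fx': 367.7377425647885, 'fy': 367.7377425647885, 'cx': 329.1109190897996, 'cy': 236.8398078217563, 'mount': array([[-1.98083546e-05,  9.48320174e-01,  3.17315061e-01,
        -8.26235109e-02],
       [-2.62265202e-04, -3.17315055e-01,  9.48320140e-01,
        -1.43331741e-01],
       [ 9.99999965e-01, -6.44360369e-05,  2.54996871e-04,
         2.24051558e-04],
       [ 0.00000000e+00,  0.00000000e+00,  0.00000000e+00,
         1.00000000e+00]])}
```

View pics/top0.png

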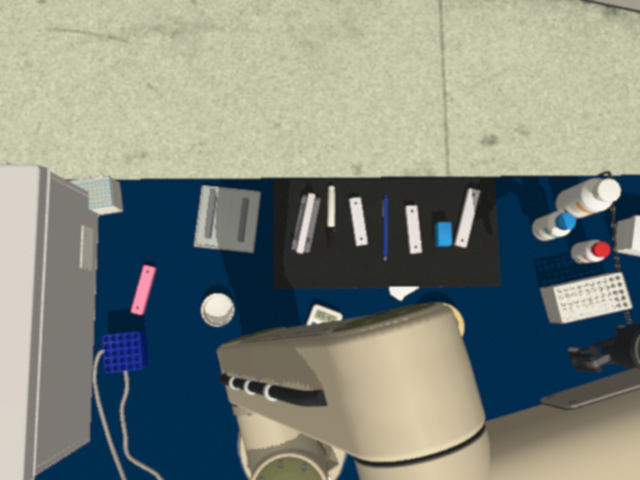

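View pics/scene0.png

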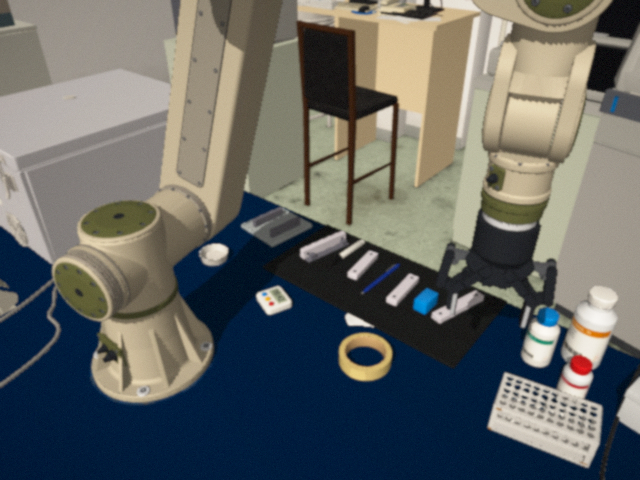

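View pics/wrist0.png

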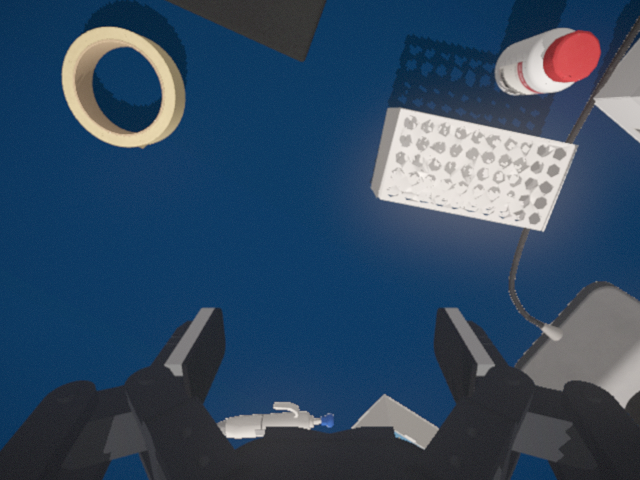

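The top view shows, left to right: stand (227,218), holder with the held bar (306,222), marker (331,206), short bar (359,220), pen (386,227), short bar (414,228), blue box (444,234) and flat long bar (467,217). The pink look-alike is at (143,290). Next I'll measure these.

```bash
cat > h.py <<'E'
from workcell import env
import cv2, numpy as np
from scipy.spatial.transform import Rotation as Ro
def q2R(q): return Ro.from_quat([q[1],q[2],q[3],q[0]]).as_matrix()
def cam(n,st=None):
    m=env.camera_model(n); K=np.array([[m['fx'],0,m['cx']],[0,m['fy'],m['cy']],[0,0,1]])
    if 'R' in m: R=np.array(m['R']);t=np.array(m['t'])
    else:
        st=st or env.get_state(); M=np.eye(4);M[:3,:3]=q2R(st['orientation']);M[:3,3]=st['tcp_pos']
        W=np.linalg.inv(M@np.array(m['mount'])); R=W[:3,:3];t=W[:3,3]
    return K,R,t
def cast(c,px,z):
    K,R,t=c; px=np.atleast_2d(px).astype(float)
    d=(R.T@np.linalg.inv(K)@np.c_[px,np.ones(len(px))].T).T; o=-R.T@t
    return o+d*((z-o[2])/d[:,2])[:,None]
def proj(c,X):
    K,R,t=c; p=(K@(R@np.atleast_2d(X).T+t[:,None])).T; return p[:,:2]/p[:,2:]
def rects(c,mask,z,amin=80):
    out=[]
    for k in cv2.findContours(mask,cv2.RETR_EXTERNAL,cv2.CHAIN_APPROX_NONE)[0]:
        if cv2.contourArea(k)<amin: continue
        P=cast(c,k[:,0,:],z)[:,:2]
        (x,y),(w,h),a=cv2.minAreaRect((P*1000).astype(np.float32))
        b=cv2.boxPoints(((x,y),(w,h),a)); e=max((b[1]-b[0],b[2]-b[1]),key=np.linalg.norm)
        yaw=np.degrees(np.arctan2(e[1],e[0]))%180
        out.append((k[:,0].mean(0).round(0),round(x,1),round(y,1),sorted([round(w,1),round(h,1)]),round(yaw,1)))
    return out
def go(x,y,z,yaw_jaw=None):
    """shift in tool axes (mm) + spin so that tool z (jaw axis) has world yaw yaw_jaw (deg)"""
    s=env.get_state();R=q2R(s['orientation']);d=R.T@(np.array([x,y,z])-s['tcp_pos'])*1000
    print('shift',d.round(1))
    if yaw_jaw is not None:
        a=np.degrees(np.arctan2(R[1,2],R[0,2])); e=(yaw_jaw-a+90)%180-90   # tool y is down: spin + = world yaw -
        print('jaw yaw now',a.round(1),'spin',round(-e,1),'joint6',s['joint_pos'][5].round(2))
E
python3 - <<'E'
from h import *
im=cv2.imread('pics/top0.png');c=cam('top')
cv2.imwrite('pics/top0z.png',cv2.resize(im[165:300,180:510],(792,324),interpolation=cv2.INTER_CUBIC))
g=im.min(2)
m=((g>150)*255).astype(np.uint8); m[:170]=0;m[300:]=0;m[:,:260]=0;m[:,500:]=0
for r in rects(c,m,.022): print(r)
hsv=cv2.cvtColor(im,cv2.COLOR_BGR2HSV)
print(cast(c,[[444,222],[386,227],[331,206]],.02))
print(cast(c,[[274,180],[496,180],[499,287],[274,287]],.008))
R=q2R(env.get_state()['orientation']);print(R)
E
```

```text
(array([402., 291.]), 313.0, -240.9, [25.8, 60.7], np.float32(89.3))
(array([413., 229.]), 452.5, -267.9, [24.9, 103.3], np.float32(3.7))
(array([358., 221.]), 471.2, -147.0, [24.8, 104.9], np.float32(7.3))
(array([306., 223.]), 468.3, -32.2, [16.1, 132.4], np.float32(167.6))
(array([466., 219.]), 476.1, -387.8, [23.8, 129.8], np.float32(163.5))
(array([331., 206.]), 506.2, -89.1, [12.7, 87.3], np.float32(177.2))
(array([474., 172.]), 577.7, -408.3, [11.4, 111.8], np.float32(89.5))
(array([332., 173.]), 579.3, -93.4, [13.6, 321.7], np.float32(89.5))
[[ 0.46733094 -0.33670877  0.02      ]
 [ 0.45750188 -0.20848521  0.02      ]
 [ 0.50543411 -0.08852057  0.02      ]]
[[ 0.56789282  0.03730923  0.008     ]
 [ 0.56354336 -0.46150896  0.008     ]
 [ 0.32384914 -0.45470509  0.008     ]
 [ 0.32961877  0.03812665  0.008     ]]
[[-9.23079090e-01 -3.62863213e-04  3.84610013e-01]
 [-3.84610141e-01  1.34458617e-03 -9.23078129e-01]
 [-1.82190209e-04 -9.99999030e-01 -1.38072025e-03]]
```

View pics/top0z.png

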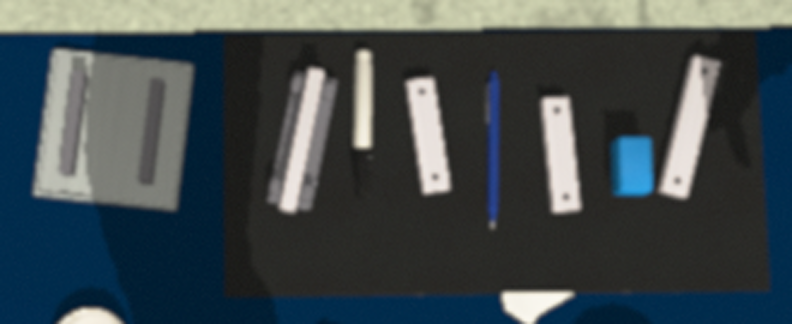

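The zoom shows tray corners at about (53,48), (194,64), (178,212) and (33,196), with two rails running roughly along world x. All four bars are cleanly segmented.

```bash
python3 - <<'E'
from h import *
im=cv2.imread('pics/top0.png');c=cam('top')
z=np.array([[53,48],[194,64],[178,212],[33,196]])/2.4+[180,165]
P=cast(c,z,.010)[:,:2]*1000;print(P.round(1),P.mean(0)); 
for i in range(4): 
    d=P[(i+1)%4]-P[i];print(np.linalg.norm(d).round(1),np.degrees(np.arctan2(d[1],d[0])).round(1))
r=np.array([[79,60],[68,173],[158,80],[147,183]])/2.4+[180,165]
Q=cast(c,r,.028)[:,:2]*1000;print(Q.round(1),Q.mean(0))
for a,b in((0,1),(2,3)): d=Q[a]-Q[b];print(np.linalg.norm(d),np.degrees(np.arctan2(d[1],d[0])))
m=((im.min(2)>150)*255).astype(np.uint8); m[:185]=0;m[270:]=0;m[:,:280]=0;m[:,320:]=0
print(rects(c,m,.038))
# other gaps
hsv=cv2.cvtColor(im,cv2.COLOR_BGR2HSV)
print(cast(c,np.array([[613,137],[652,137],[652,178],[613,178]])/2.4+[180,165],.038).round(3))
E
```

```text
[[557.4 197. ]
 [541.2  66.5]
 [403.6  81.2]
 [419.7 213.4]] [480.45536855 139.54055842]
131.5 -97.1
138.4 173.9
133.2 83.1
138.8 -6.8
[[541.9 169.8]
 [438.2 178.6]
 [522.7  97.9]
 [428.4 107.5]] [482.79498515 138.42575709]
104.12200017032242 -4.823307303884059
94.84501506228935 -5.806134774602741
[(array([306., 223.]), 465.8, -32.1, [15.9, 130.5], np.float32(167.6))]
[[ 0.465 -0.313  0.038]
 [ 0.464 -0.349  0.038]
 [ 0.427 -0.347  0.038]
 [ 0.427 -0.312  0.038]]
```

```bash
python3 - <<'E'
from h import *
go(.476,-.388,.12,73.5)
E
```

```text
shift [-290.1  110.7  -33.2]
jaw yaw now -67.4 spin 39.1 joint6 1.43
```

```bash
python3 -m inch '[[[-50,0,-6,6],[-97,0,-11,13],[-145,10,-17,20],[-193,40,-22,26],[-242,70,-28,33],[-290,110,-33,39],[-290,110,-33,39],[-290,110,-33,39],[-290,110,-33,39]]]' 40 60
python3 - <<'E'
from h import *
s=env.get_state(); im=env.read_camera('wrist');cv2.imwrite('pics/w1.png',im)
c=cam('wrist',s)
m=((im.min(2)>150)*255).astype(np.uint8)
for r in rects(c,m,.022,400): print(r)
go(.476,-.388,.009,73.5)
E
```

```text
clock: 1.05
tcp_pos: [0.476, -0.3883, 0.1208]
orientation: [-0.101, 0.1, 0.7, -0.7]
wrist_force: [-1.0, 0.8, 0.5]
finger_gap: 0.0399
(array([634., 422.]), 243.3, -583.7, [14.2, 74.2], np.float32(178.7))
(array([621., 371.]), 304.3, -577.0, [26.9, 35.3], np.float32(99.6))
(array([609., 343.]), 333.6, -569.7, [15.8, 50.4], np.float32(101.3))
(array([ 31., 328.]), 470.6, -148.9, [24.9, 95.4], np.float32(7.5))
(array([180., 300.]), 456.9, -269.8, [25.3, 102.1], np.float32(3.8))
(array([629., 228.]), 425.1, -584.0, [21.5, 54.4], np.float32(178.7))
(array([330., 224.]), 480.5, -389.6, [24.0, 129.9], np.float32(163.7))
(array([246.,  50.]), 622.2, -372.0, [89.1, 360.1], np.float32(89.8))
shift [  0.2 112.7  -1.3]
jaw yaw now -106.4 spin 0.1 joint6 2.61
```

View pics/w1.png

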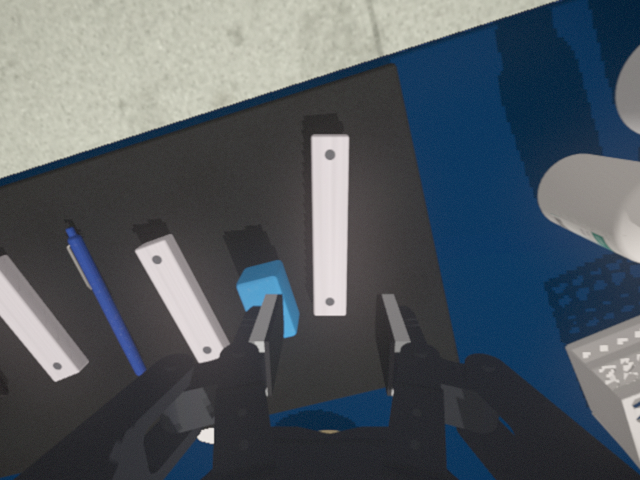

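The wrist view puts the long bar at (0.4805, -0.3896), and the blue box corner clears the left finger path. Descending next.

```bash
python3 -m inch '[[[-6,40,1,0],[-6,80,1,0],[-6,111,1,0],[-6,111.5,1,0],[-6,111.5,1,0]]]' && python3 -m inch '[[[0,0,0,0],[0,0,0,0],[0,0,0,0],[0,0,0,0],[0,0,0,0]]]' 10 60 
python3 -m inch '[[[0,-30,0,0],[0,-80,0,0],[0,-110,0,0],[0,-110,0,0]]]' 
python3 - <<'E'
from h import *
s=env.get_state(); im=env.read_camera('wrist');cv2.imwrite('pics/w2.png',im)
th=np.radians(-6.5);ux=np.array([np.cos(th),np.sin(th)]);uy=np.array([-ux[1],ux[0]])
S=np.array([.481,.139])
p=S+.036*ux;print(p);go(*p,.10,-6.5)
p=S-.036*ux;print(p);go(*p,.10,-6.5)
E
```

```text
clock: 1.6
tcp_pos: [0.4809, -0.3929, 0.0108]
orientation: [0.101, -0.102, -0.7, 0.7]
wrist_force: [-0.1, -0.3, 0.9]
finger_gap: 0.0403
clock: 2.1
tcp_pos: [0.482, -0.3928, 0.0118]
orientation: [0.1, -0.101, -0.699, 0.701]
wrist_force: [-2.3, -0.4, 5.9]
finger_gap: 0.0221
clock: 2.5
tcp_pos: [0.4842, -0.394, 0.126]
orientation: [0.098, -0.104, -0.698, 0.702]
wrist_force: [-0.6, -0.9, -1.1]
finger_gap: 0.0217
[0.51676859 0.13492468]
shift [ 116.6   20.8 -516. ]
jaw yaw now -106.4 spin 80.1 joint6 2.62
[0.44523141 0.14307532]
shift [ 187.5   20.5 -503.6]
jaw yaw now -106.4 spin 80.1 joint6 2.62
```

View pics/w2.png

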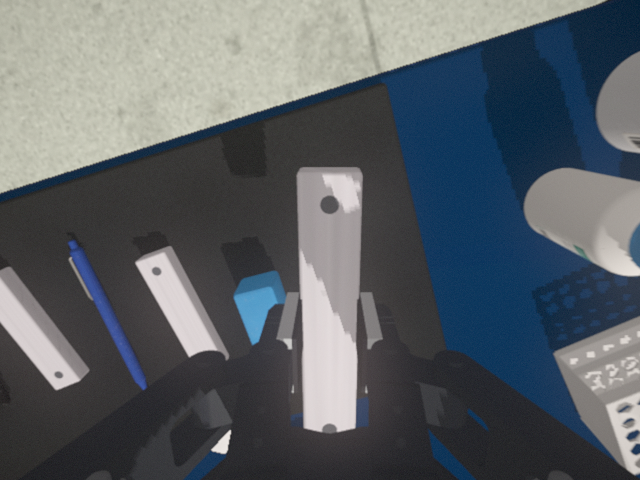

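The bar is held with both pads on it. Carrying it to the stand, far rail end first; spin is -100° to keep joint 6 in range.

```bash
python3 -m inch '[[[10,0,-45,-8],[20,0,-90,-16],[32,0,-135,-25],[44,0,-180,-33],[54,0,-225,-42],[66,0,-275,-50],[78,0,-325,-58],[90,0,-375,-67],[100,0,-425,-75],[108,0,-470,-84]]]' 
python3 - <<'E'
from h import *
go(.5168,.1349,.12,-6.5);print(env.get_state()['joint_pos'].round(2))
E
```

```text
clock: 3.55
tcp_pos: [0.5089, 0.0909, 0.1184]
orientation: [0.392, -0.394, 0.588, -0.587]
wrist_force: [1.2, 0.3, -1.2]
finger_gap: 0.0224
shift [-43.7  -1.7  -9.5]
jaw yaw now -22.4 spin -15.9 joint6 1.98
[ 0.02  0.27 -0.3   1.   -0.    1.98]
```

```bash
python3 -m inch '[[[-22,0,-5,-8],[-44,0,-10,-16],[-44,0,-10,-16],[-44,0,-10,-16]]]' 
python3 - <<'E'
from h import *
s=env.get_state(); im=env.read_camera('wrist');c=cam('wrist',s)
cv2.imwrite('pics/w3.png',im)
th=np.radians(-6.5);ux=np.array([np.cos(th),np.sin(th),0]);uy=np.array([-ux[1],ux[0],0]);S=np.array([.481,.139,0])
for y in(-.036,.036):
  for e in (-.048,.048):
    for w in (-.006,.006):
      p=proj(c,S+e*ux+(y+w)*uy+[0,0,.028])[0];cv2.circle(im,tuple(int(v) for v in p),3,(0,0,255),-1)
for a in(-.068,.068):
  for b in(-.065,.065):
      p=proj(c,S+a*ux+b*uy+[0,0,.01])[0];cv2.circle(im,tuple(int(v) for v in p),3,(0,255,0),-1)
cv2.imwrite('pics/w3o.png',im)
t=env.read_camera('top');cv2.imwrite('pics/t3.png',t)
go(.5168,.1349,.032,-6.5)
E
```

```text
clock: 3.95
tcp_pos: [0.5171, 0.1335, 0.1184]
orientation: [0.468, -0.47, 0.529, -0.529]
wrist_force: [-0.8, -0.5, -2.4]
finger_gap: 0.0224
shift [-2.3 86.9 -0.8]
jaw yaw now -6.9 spin -0.4 joint6 1.79
```

View pics/w3o.png

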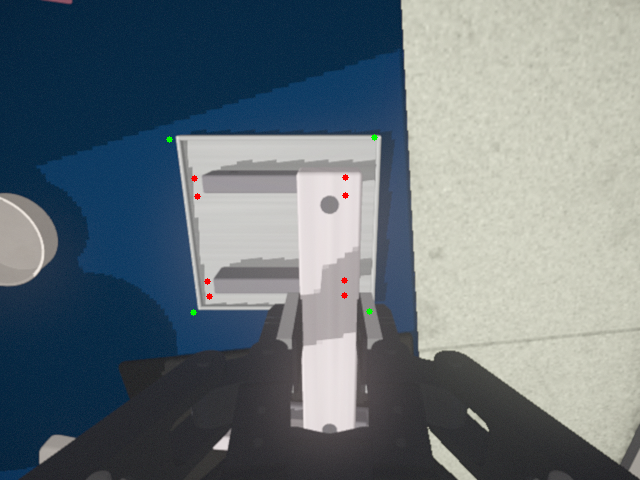

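The overlay points sit about 6 px left of the real tray and rails. The actual tray corners are about (177,136), (381,135) and (199,309), with rail near-ends at (203,174–192) and (214,268–292). I'll measure the stand from these.

```bash
cat > st.py <<'E'
from h import *
E
python3 - <<'E'
from h import *
import copy
# pose at the image (same target; read now)
s=env.get_state();c=cam('wrist',s)
P=cast(c,[[177,136],[381,135],[375,310],[199,309]],.010)[:,:2]*1000;print(P.round(1))
for i in (0,1,2,3): d=P[(i+1)%4]-P[i];print(np.linalg.norm(d).round(1),np.degrees(np.arctan2(d[1],d[0])).round(1))
print('tray c',((P[0]+P[1])/2+(P[3]+P[2])/2)/2)
Q=cast(c,[[203,174],[203,192],[214,268],[214,292]],.028)[:,:2]*1000;print(Q.round(1))
# rail near ends -> centre
a=(Q[0]+Q[1])/2;b=(Q[2]+Q[3])/2;d=a-b;print('between rails',np.linalg.norm(d),np.degrees(np.arctan2(d[1],d[0]))-90)
th=np.arctan2(d[1],d[0])-np.pi/2;print('centre by rails',(a+b)/2+48*np.array([np.cos(th),np.sin(th)]))
# held-bar far hole; bar yaw from its edges
H=cast(c,[[299,173],[361,173],[303,430],[357,430]],s['tcp_pos'][2]+.012)[:,:2]*1000;print(H.round(1),s['tcp_pos'])
E
```

```text
[[426.4 211.9]
 [560.6 196.3]
 [546.1  66.1]
 [410.8  83.4]]
135.1 -6.6
131.0 -96.4
136.4 172.7
129.5 83.1
tray c [485.98467141 139.40820901]
[[444.2 187.3]
 [441.6 175.9]
 [436.9 122.8]
 [432.9 104.7]]
between rails 68.30545124373387 -6.731095335163786
centre by rails [486.57141592 142.0636275 ]
[[515.2 195.3]
 [537.1 192.6]
 [499.8  79.1]
 [524.4  76.1]] [0.51748981 0.13253259 0.11892356]
```

```bash
python3 - <<'E'
from h import *
th=np.radians(-6.7);ux=np.array([np.cos(th),np.sin(th)]);uy=np.array([-ux[1],ux[0]]);S=np.array([.485,.1395])
p=S+.036*ux+.0023*uy;print(p);go(*p,.0325,-6.7)
E
```

```text
[0.52102249 0.13758415]
shift [-5.5 86.4  3. ]
jaw yaw now -6.9 spin -0.2 joint6 1.79
```

```bash
python3 -m inch '[[[-5,30,3,0],[-5,60,3,0],[-5,80,3,0],[-5,86,3,0],[-5,86,3,0],[-5,86,3,0]]]'; python3 -m inch '[[[0,0,0,0],[0,0,0,0],[0,0,0,0],[0,0,0,0]]]' 40
python3 -m inch '[[[0,-20,0,0],[0,-60,0,0],[0,-100,0,0],[0,-130,0,0],[0,-130,0,0]]]' 
python3 - <<'E'
from h import *
s=env.get_state(); im=env.read_camera('wrist');c=cam('wrist',s)
cv2.imwrite('pics/w4.png',im)
m=((im.min(2)>150)*255).astype(np.uint8)
for r in rects(c,m,.042,400): print(r)
# held bar hover: centre 466(+4 wrist bias),-32, jaw 77.6
go(.469,-.033,.14,77.6)
E
```

```text
clock: 4.65
tcp_pos: [0.5224, 0.1373, 0.0344]
orientation: [-0.469, 0.469, -0.529, 0.529]
wrist_force: [0.1, -1.4, -1.0]
finger_gap: 0.0223
clock: 5.05
tcp_pos: [0.5221, 0.1381, 0.0341]
orientation: [-0.47, 0.469, -0.529, 0.529]
wrist_force: [1.2, 0.4, 0.4]
finger_gap: 0.0398
clock: 5.55
tcp_pos: [0.5249, 0.1385, 0.1688]
orientation: [-0.472, 0.467, -0.527, 0.531]
wrist_force: [0.3, 0.1, -0.0]
finger_gap: 0.04
(array([463., 457.]), 624.6, -111.1, [32.5, 89.9], np.float32(118.6))
(array([633., 437.]), 785.6, -108.9, [22.8, 94.7], np.float32(98.3))
(array([313., 408.]), 491.7, -32.4, [15.4, 84.3], np.float32(167.4))
(array([ 37., 232.]), 307.3, 162.9, [57.4, 62.6], np.float32(67.5))
(array([299., 216.]), 488.5, 140.7, [120.8, 133.1], np.float32(83.2))
(array([523., 191.]), 669.9, 86.2, [195.7, 420.7], np.float32(98.3))
(array([24.,  5.]), 352.7, 306.5, [7.8, 34.7], np.float32(173.4))
shift [176.6  25.9 -34.2]
jaw yaw now -6.8 spin -84.4 joint6 1.8
```

View pics/w4.png

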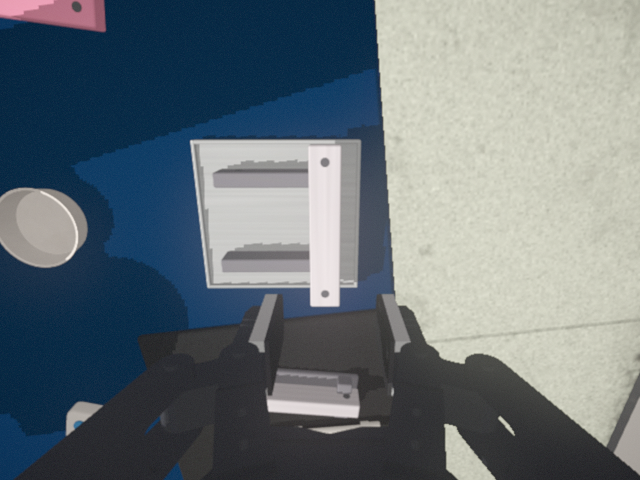

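The bar lies across the far rail ends, spanning px (309–340, 146–306). Checking its offset relative to the tray.

```bash
python3 - <<'E'
from h import *
c=cam('wrist')
P=cast(c,[[191,140],[361,141],[357,287],[208,288]],.010)[:,:2]*1000;print(P.round(1),P.mean(0))
for i in range(4): d=P[(i+1)%4]-P[i];print(np.linalg.norm(d).round(1),np.degrees(np.arctan2(d[1],d[0])).round(1))
B=cast(c,[[309,146],[340,146],[340,306],[311,306]],.042)[:,:2]*1000;print(B.round(1),B.mean(0))
th=np.radians(-6.7);R=np.array([[np.cos(th),np.sin(th)],[-np.sin(th),np.cos(th)]]);print('bar in stand',R@(B.mean(0)-P.mean(0)))
d=B[0]-B[3];print(np.degrees(np.arctan2(d[1],d[0])),np.linalg.norm(d))
E
```

```text
[[424.9 212.9]
 [557.9 196.3]
 [542.7  69.6]
 [409.6  84.9]] [483.74952509 140.91168916]
134.1 -7.1
127.6 -96.8
134.0 173.5
129.0 83.2
[[518.3 199.7]
 [540.1 197.1]
 [526.3  70.2]
 [502.7  73.1]] [521.84039076 135.02062306]
bar in stand [38.51804483 -1.40674457]
82.96378354478517 127.61785041314961
```

```bash
python3 -m inch '[[[18,0,-3,-8],[36,0,-7,-17],[54,0,-10,-25],[72,0,-14,-34],[90,0,-18,-42],[108,0,-21,-50],[126,0,-25,-59],[144,5,-28,-67],[162,10,-31,-76],[177,15,-34,-84]]]' 40
python3 -m inch '[[[0,5,0,0],[0,10,0,0]]]'
python3 - <<'E'
from h import *
s=env.get_state(); im=env.read_camera('wrist');c=cam('wrist',s)
cv2.imwrite('pics/w5.png',im)
m=((im.min(2)>150)*255).astype(np.uint8)
for r in rects(c,m,.038,400): print(r)
go(.469,-.033,.14,77.6)
E
```

```text
clock: 6.6
tcp_pos: [0.4659, -0.0343, 0.1471]
orientation: [0.703, -0.703, 0.078, -0.076]
wrist_force: [-0.6, -0.7, -0.1]
finger_gap: 0.04
clock: 6.8
tcp_pos: [0.4665, -0.0335, 0.1375]
orientation: [0.703, -0.702, 0.081, -0.08]
wrist_force: [-0.4, 0.9, 0.1]
finger_gap: 0.0398
(array([463., 456.]), 691.8, 31.0, [27.7, 79.7], np.float32(23.1))
(array([199., 450.]), 632.0, -183.6, [23.9, 60.5], np.float32(132.6))
(array([ 47., 427.]), 568.9, -305.6, [51.3, 165.9], np.float32(116.2))
(array([331., 388.]), 593.9, -65.0, [88.5, 103.8], np.float32(86.2))
(array([395., 322.]), 544.8, 1.5, [12.9, 51.5], np.float32(1.2))
(array([558., 355.]), 630.5, 101.1, [160.4, 161.4], np.float32(2.0))
(array([264., 292.]), 501.1, -89.5, [23.0, 87.5], np.float32(162.5))
(array([ 30., 276.]), 451.3, -251.6, [28.2, 98.7], np.float32(179.1))
(array([184., 265.]), 468.7, -137.5, [26.5, 98.0], np.float32(7.1))
(array([331., 231.]), 468.7, -32.4, [14.2, 131.2], np.float32(167.6))
(array([553., 176.]), 474.7, 125.6, [119.3, 122.9], np.float32(173.7))
(array([12., 87.]), 331.4, -198.7, [20.1, 22.0], np.float32(151.1))
shift [ 2.6 -3.1  0.8]
jaw yaw now 77.0 spin -0.6 joint6 -0.02
```

View pics/w5.png

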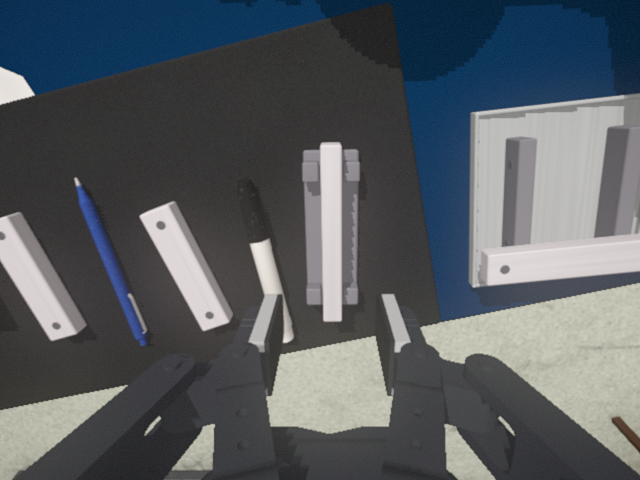

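The held bar is at (0.4687, -0.0324), yaw 167.6°. The marker is about 10 mm clear of the left finger path. Narrowing the opening to 34 mm and descending.

```bash
python3 -m inch '[[[3,40,1,-0.6],[3,80,1,-0.6],[3,110,1,-0.6],[3,119,1,-0.6],[3,119,1,-0.6]]]' 34 && python3 -m inch '[[[0,0,0,0],[0,0,0,0],[0,0,0,0],[0,0,0,0],[0,0,0,0]]]' 4 70
python3 -m inch '[[[0,-30,0,0],[0,-80,0,0],[0,-115,0,0],[0,-115,0,0]]]' 
python3 - <<'E'
from h import *
s=env.get_state(); im=env.read_camera('wrist');cv2.imwrite('pics/w6.png',im)
print(s['finger_gap'])
go(.45,-.40,.13,90)
E
```

```text
clock: 7.35
tcp_pos: [0.4691, -0.0325, 0.0186]
orientation: [0.703, -0.703, 0.076, -0.074]
wrist_force: [0.3, 0.2, 0.1]
finger_gap: 0.0339
clock: 7.85
tcp_pos: [0.4719, -0.0336, 0.0214]
orientation: [-0.703, 0.703, -0.074, 0.076]
wrist_force: [-1.1, 0.8, 6.5]
finger_gap: 0.0116
clock: 8.25
tcp_pos: [0.4742, -0.0344, 0.1405]
orientation: [-0.703, 0.704, -0.071, 0.079]
wrist_force: [0.1, -0.6, -0.9]
finger_gap: 0.0122
0.01215025384209311
shift [  55.1    8.3 -362.5]
jaw yaw now 77.8 spin -12.2 joint6 -0.03
```

View pics/w6.png

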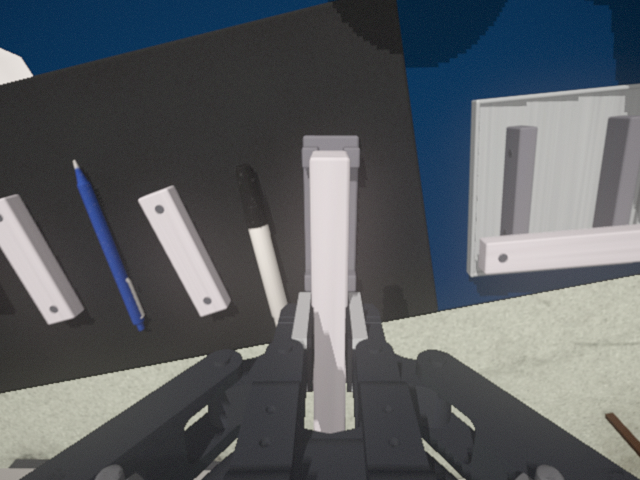

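```bash
python3 -m inch '[[[6,0,-42,-1],[12,0,-84,-3],[18,0,-126,-4],[24,0,-168,-6],[30,0,-210,-7],[36,0,-252,-8],[42,0,-294,-9],[48,0,-336,-11],[49,20,-377,-12],[49,50,-377,-12]]]' 
python3 -m inch '[[[0,20,0,0],[0,30,0,0],[0,30,0,0]]]'
python3 - <<'E'
from h import *
go(.455,-.415,.017,90);print(env.get_state()['joint_pos'].round(2))
s=env.get_state(); im=env.read_camera('wrist');cv2.imwrite('pics/w7.png',im)
E
```

```text
clock: 9.3
tcp_pos: [0.4384, -0.4187, 0.0844]
orientation: [-0.705, 0.709, -0.002, 0.004]
wrist_force: [0.5, 0.2, -2.1]
finger_gap: 0.0124
clock: 9.6
tcp_pos: [0.4372, -0.4105, 0.0521]
orientation: [0.709, -0.706, 0.002, -0.0]
wrist_force: [-0.4, 0.2, -0.9]
finger_gap: 0.0122
shift [17.9 35.  -4.6]
jaw yaw now 89.8 spin -0.2 joint6 -0.88
[-0.89  0.47 -0.17  0.93 -0.   -0.88]
```

View pics/w7.png

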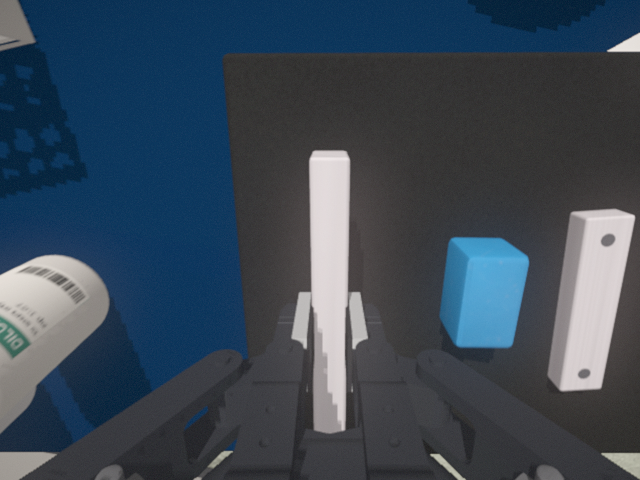

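There is room: the mat edge is left of the bar and the blue box well to its right. Setting the bar down on edge.

```bash
python3 -m inch '[[[14,15,-2,0],[14,28,-2,0],[14,33,-2,0],[14,35,-2,0],[14,35,-2,0]]]' 
python3 -m inch '[[[0,1,0,0],[0,1,0,0]]]'
```

```text
clock: 10.15
tcp_pos: [0.4523, -0.4141, 0.0199]
orientation: [0.707, -0.707, 0.001, -0.001]
wrist_force: [-0.7, 0.9, -0.2]
finger_gap: 0.0119
clock: 10.35
tcp_pos: [0.4527, -0.4146, 0.0193]
orientation: [-0.707, 0.707, -0.001, 0.001]
wrist_force: [0.7, 0.1, -0.6]
finger_gap: 0.0123
```

```bash
python3 -m inch '[[[0,1.5,0,0],[0,3,0,0],[0,3,0,0]]]';python3 -m inch '[[[0,1,0,0],[0,1.5,0,0],[0,1.5,0,0]]]'
```

```text
clock: 10.65
tcp_pos: [0.4525, -0.4143, 0.0156]
orientation: [0.707, -0.707, 0.001, -0.001]
wrist_force: [0.5, -0.6, -0.2]
finger_gap: 0.0122
clock: 10.95
tcp_pos: [0.4526, -0.4143, 0.0155]
orientation: [-0.707, 0.707, -0.001, 0.001]
wrist_force: [-2.9, 1.8, 6.6]
finger_gap: 0.012
```

Contact: 6.6 N upward at z=0.0155. I'll open the jaws, raise the fingertips to near the bar's top, then push sideways toward -y.

```bash
python3 -m inch '[[[0,0,0,0],[0,0,0,0],[0,0,0,0],[0,0,0,0],[0,0,0,0]]]' 50
python3 -m inch '[[[0,-5,0,0],[0,-8,0,0],[0,-8,0,0]]]'
python3 - <<'E'
from h import *
s=env.get_state(); im=env.read_camera('wrist');cv2.imwrite('pics/w8.png',im);print(s['tcp_pos'])
E
```

```text
clock: 11.45
tcp_pos: [0.4526, -0.4143, 0.0141]
orientation: [0.707, -0.707, 0.001, -0.001]
wrist_force: [0.1, 0.4, 0.6]
finger_gap: 0.0502
clock: 11.75
tcp_pos: [0.453, -0.4148, 0.0232]
orientation: [-0.707, 0.708, -0.001, 0.001]
wrist_force: [-0.3, 0.1, 0.3]
finger_gap: 0.0501
[ 0.45303196 -0.41482441  0.02316007]
```

View pics/w8.png

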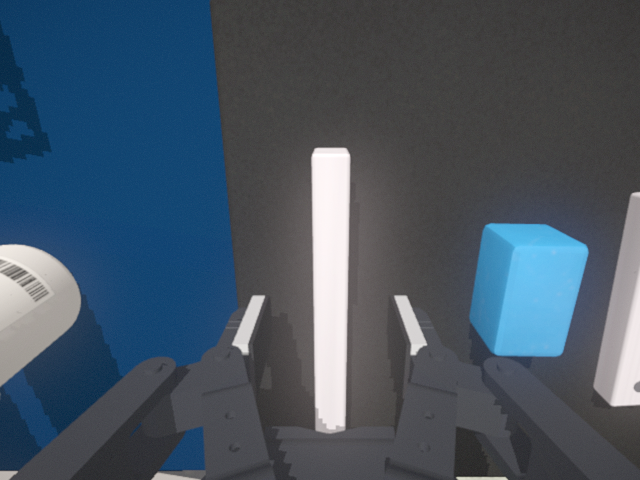

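The bar stands on edge between the open fingers. Pushing -y with the right finger.

```bash
python3 -m inch '[[[0,0,-8,0],[0,0,-16,0],[0,0,-20,0],[0,0,-24,0],[0,0,-28,0],[0,0,-32,0],[0,0,-34,0],[0,0,-34,0],[0,0,-34,0]]]'
python3 - <<'E'
from h import *
s=env.get_state(); im=env.read_camera('wrist');cv2.imwrite('pics/w9.png',im);print(s['tcp_pos'])
E
```

```text
clock: 12.7
tcp_pos: [0.4525, -0.4482, 0.0223]
orientation: [0.707, -0.707, 0.001, -0.001]
wrist_force: [-0.1, -0.6, 0.2]
finger_gap: 0.0498
[ 0.4524763  -0.44821801  0.02225642]
```

View pics/w9.png

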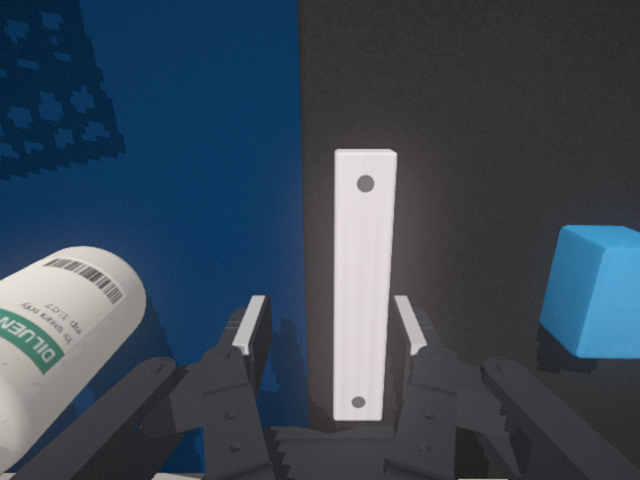

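It toppled flat on the mat between the fingers, face up with holes visible. Measuring it for the re-grasp.

```bash
python3 - <<'E'
from h import *
s=env.get_state(); c=cam('wrist',s); im=cv2.imread('pics/w9.png')
m=((im.min(2)>150)*255).astype(np.uint8); m[:,:320]=0;m[:,398:]=0
for r in rects(c,m,.022,400): print(r); g=r
go(r[1]/1e3,r[2]/1e3,.012,r[4]+90)
P=cast(c,[[335,150],[395,152],[382,420],[334,420]],.022)*1000;print(P.round(1),P.mean(0))
E
```

```text
(array([361., 282.]), 449.6, -434.1, [23.9, 130.5], np.float32(179.8))
shift [-3.  10.3 14. ]
jaw yaw now 89.8 spin 0.0 joint6 -0.9
[[ 384.7 -445.6   22. ]
 [ 385.5 -422.6   22. ]
 [ 515.6 -422.    22. ]
 [ 515.5 -445.8   22. ]] [ 450.32480749 -433.99188842   22.        ]
```

```bash
python3 -m inch '[[[-3,0,7,0],[-3,0,14,0],[-3,6,14,0],[-3,11,14,0],[-3,12,14,0]]]' 40 && python3 -m inch '[[[0,0,0,0],[0,0,0,0],[0,0,0,0],[0,0,0,0],[0,0,0,0]]]' 10 60
python3 -m inch '[[[0,-30,0,0],[0,-80,0,0],[0,-110,0,0],[0,-110,0,0]]]' 
python3 - <<'E'
from h import *
s=env.get_state();print(s['finger_gap'],s['joint_pos'].round(2))
th=np.radians(-6.7);ux=np.array([np.cos(th),np.sin(th)]);uy=np.array([-ux[1],ux[0]]);S=np.array([.4845,.1395])
p=S-.036*ux;print(p);go(*p,.12,-6.7)
im=env.read_camera('wrist');cv2.imwrite('pics/w10.png',im)
E
```

```text
clock: 13.25
tcp_pos: [0.4492, -0.4337, 0.0093]
orientation: [0.707, -0.707, 0.001, -0.001]
wrist_force: [-0.4, 0.3, -0.1]
finger_gap: 0.0401
clock: 13.75
tcp_pos: [0.4495, -0.4343, 0.0102]
orientation: [0.707, -0.707, 0.001, -0.001]
wrist_force: [-0.3, -0.1, -0.0]
finger_gap: 0.0222
clock: 14.15
tcp_pos: [0.4519, -0.4371, 0.1261]
orientation: [-0.704, 0.71, 0.001, 0.003]
wrist_force: [0.5, -0.8, -0.9]
finger_gap: 0.0219
0.021915874248058412 [-0.9   0.45 -0.01  1.1  -0.   -0.89]
[0.44874586 0.14370015]
shift [ -5.    1.6 580.8]
jaw yaw now 89.8 spin -83.5 joint6 -0.89
```

View pics/w10.png

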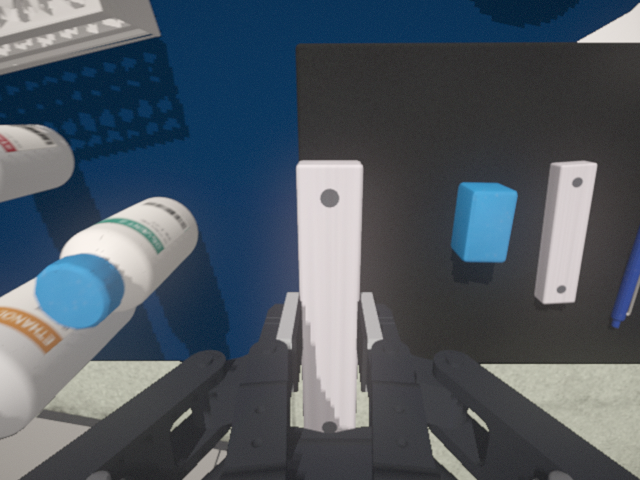

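Gripped well again. Carrying to the near end of the rails, and delaying the rotation until clear of the bottles.

```bash
python3 -m inch '[[[0,0,45,0],[0,0,92,0],[-1,0,140,-8],[-1,0,188,-16],[-2,0,236,-25],[-2,0,284,-33],[-3,0,332,-41],[-3,0,380,-50],[-4,0,428,-58],[-4,0,476,-66]]]' 
python3 - <<'E'
from h import *
s=env.get_state()
th=np.radians(-6.7);ux=np.array([np.cos(th),np.sin(th)]);uy=np.array([-ux[1],ux[0]]);S=np.array([.4845,.1395])
p=S-.036*ux;go(*p,.12,-6.7)
E
```

```text
clock: 15.2
tcp_pos: [0.4455, 0.0436, 0.1189]
orientation: [0.593, -0.592, -0.385, 0.386]
wrist_force: [1.3, 0.4, -0.8]
finger_gap: 0.022
shift [92.8 -1.1 37.5]
jaw yaw now 156.1 spin -17.2 joint6 -1.24
```

```bash
python3 -m inch '[[[45,0,18,-8],[88,0,36,-17],[92,0,37,-17],[92,0,37,-17],[92,0,37,-17]]]' 
python3 - <<'E'
from h import *
s=env.get_state(); im=env.read_camera('wrist');c=cam('wrist',s)
cv2.imwrite('pics/w11.png',im)
th=np.radians(-6.7);ux=np.array([np.cos(th),np.sin(th)]);uy=np.array([-ux[1],ux[0]]);S=np.array([.4845,.1395])
p=S-.036*ux;go(*p,.032,-6.7)
E
```

```text
clock: 15.7
tcp_pos: [0.4502, 0.14, 0.1193]
orientation: [0.531, -0.53, -0.467, 0.468]
wrist_force: [0.9, -0.3, -0.9]
finger_gap: 0.0216
shift [ 3.9 87.5  2.1]
jaw yaw now 172.7 spin -0.6 joint6 -1.31
```

View pics/w11.png

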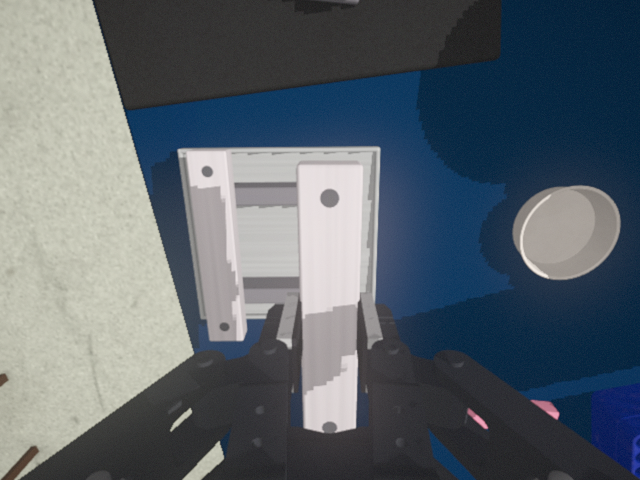

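This flipped view gives an independent stand measurement: tray corners (178,150), (380,147), (201,320), first bar (187–229,152) to (209–246,341).

```bash
python3 - <<'E'
from h import *
c=cam('wrist')
P=cast(c,[[178,150],[380,147],[201,320]],.010)[:,:2]*1000;t=(P[1]+P[2])/2;print(P.round(1),t)
for i in (1,2): d=P[i]-P[0];print(np.linalg.norm(d).round(1),np.degrees(np.arctan2(d[1],d[0])).round(1))
B=cast(c,[[187,152],[229,152],[246,341],[209,341]],.042)[:,:2]*1000;print(B.round(1),B.mean(0))
d=B[0]-B[3];print(np.degrees(np.arctan2(d[1],d[0])),np.linalg.norm(d))
th=np.radians(-6.7);R=np.array([[np.cos(th),np.sin(th)],[-np.sin(th),np.cos(th)]]);print('bar in stand',R@(B.mean(0)-t))
E
```

```text
[[544.6  68.6]
 [409.8  84. ]
 [560.2 198.1]] [485.00712187 141.04842069]
135.7 173.5
130.4 83.1
[[526.5  69.1]
 [502.   72.3]
 [517.9 200.9]
 [543.6 197.6]] [522.50551483 134.9702802 ]
-97.55121987455556 129.55242040308264
bar in stand [37.95144443 -1.66166559]
```

```bash
python3 -m inch '[[[5,30,2,0],[5,60,2,0],[5,80,2,0],[5,86,2,-0.5],[5,87,2,-0.5],[5,87,2,-0.5]]]'; python3 -m inch '[[[0,0,0,0],[0,0,0,0],[0,0,0,0],[0,0,0,0]]]' 40
python3 -m inch '[[[0,-20,0,0],[0,-60,0,0],[0,-100,0,0],[0,-130,0,0],[0,-130,0,0]]]' 
python3 - <<'E'
from h import *
s=env.get_state(); im=env.read_camera('wrist');c=cam('wrist',s)
cv2.imwrite('pics/w12.png',im)
m=((im.min(2)>150)*255).astype(np.uint8)
go(.472,-.148,.13,97.3)
E
```

```text
clock: 16.35
tcp_pos: [0.4505, 0.1453, 0.034]
orientation: [-0.528, 0.529, 0.47, -0.469]
wrist_force: [-0.4, -0.3, -0.8]
finger_gap: 0.0221
clock: 16.75
tcp_pos: [0.45, 0.1461, 0.0337]
orientation: [-0.528, 0.528, 0.47, -0.47]
wrist_force: [-0.1, -0.6, 0.2]
finger_gap: 0.0398
clock: 17.25
tcp_pos: [0.4527, 0.1466, 0.1679]
orientation: [-0.527, 0.53, 0.473, -0.468]
wrist_force: [0.3, 0.1, -0.1]
finger_gap: 0.0397
shift [-290.    35.5  -54.4]
jaw yaw now 173.3 spin 76.0 joint6 -1.31
```

View pics/w12.png

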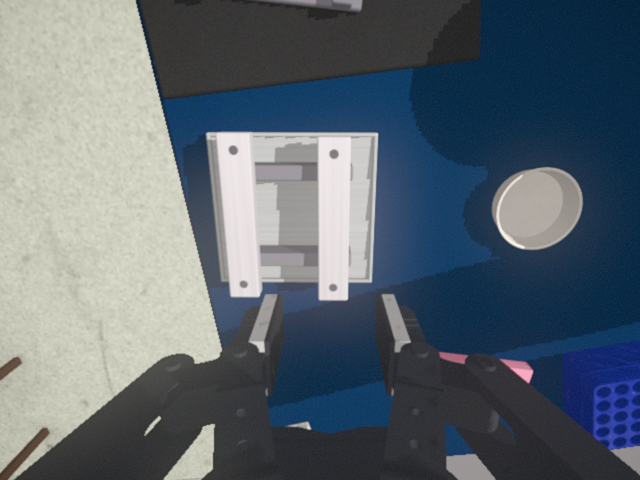

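Both long bars rest across the rails, at px x≈217–262 and x≈318–351. Measuring them, then on to short bar 1.

```bash
python3 - <<'E'
from h import *
c=cam('wrist')
P=cast(c,[[207,133],[378,132],[372,283],[221,283]],.010)[:,:2]*1000;print(P.mean(0))
th=np.radians(-6.7);R=np.array([[np.cos(th),np.sin(th)],[-np.sin(th),np.cos(th)]])
for q in ([[217,133],[251,133],[262,296],[230,297]],[[318,138],[351,138],[348,300],[319,300]]):
    B=cast(c,q,.042)[:,:2]*1000;d=B[0]-B[3];print(B.mean(0),R@(B.mean(0)-P.mean(0)),R@(B.mean(0)-[485,140.5]),np.degrees(np.arctan2(d[1],d[0])),np.linalg.norm(d))
E
python3 -m inch '[[[-29,0,-6,8],[-58,0,-11,16],[-87,0,-16,24],[-116,0,-22,32],[-145,0,-27,40],[-174,0,-33,48],[-203,0,-38,56],[-232,0,-44,64],[-261,10,-49,72],[-290,25,-54,76]]]' 40
python3 -m inch '[[[0,8,0,0],[0,8,0,0]]]'
python3 - <<'E'
from h import *
s=env.get_state(); im=env.read_camera('wrist');c=cam('wrist',s)
cv2.imwrite('pics/w13.png',im)
m=((im.min(2)>150)*255).astype(np.uint8)
for r in rects(c,m,.022,400): print(r)
go(.472,-.148,.011,97.3)
E
```

```text
[481.9364675  140.54531599]
[519.1889394  133.90786133] [37.77245844 -2.2458518 ] [34.72456083 -2.55826988] -97.55491685185599 128.40940613285517
[449.30988757 145.24934798] [-32.95258446   0.86533938] [-36.00048207   0.5529213 ] -96.8611269123741 127.50955153137988
clock: 18.3
tcp_pos: [0.4694, -0.1494, 0.1373]
orientation: [-0.706, 0.706, 0.044, -0.044]
wrist_force: [0.6, 0.0, 0.1]
finger_gap: 0.0399
clock: 18.5
tcp_pos: [0.4676, -0.1477, 0.1278]
orientation: [0.707, -0.705, -0.043, 0.046]
wrist_force: [-1.0, 1.2, -0.0]
finger_gap: 0.0401
(array([188., 470.]), 708.7, -244.9, [28.7, 42.3], np.float32(150.4))
(array([463., 457.]), 662.6, -5.6, [29.7, 82.1], np.float32(42.4))
(array([ 25., 439.]), 700.8, -378.5, [62.0, 85.6], np.float32(171.5))
(array([593., 406.]), 587.3, 105.0, [59.9, 175.4], np.float32(56.7))
(array([328., 390.]), 605.3, -127.9, [84.6, 105.8], np.float32(90.0))
(array([100., 356.]), 609.4, -306.2, [92.7, 189.5], np.float32(90.0))
(array([263., 322.]), 545.4, -190.2, [13.5, 52.6], np.float32(173.3))
(array([401., 293.]), 511.0, -89.2, [24.8, 95.9], np.float32(6.1))
(array([616., 304.]), 498.1, 69.6, [49.3, 116.1], np.float32(22.2))
(array([327., 237.]), 473.9, -147.9, [24.3, 105.4], np.float32(7.4))
(array([156., 189.]), 455.7, -267.4, [27.8, 104.6], np.float32(3.3))
shift [  4.1 117.7  -1.4]
jaw yaw now 97.3 spin 0.0 joint6 -0.6
```

View pics/w13.png

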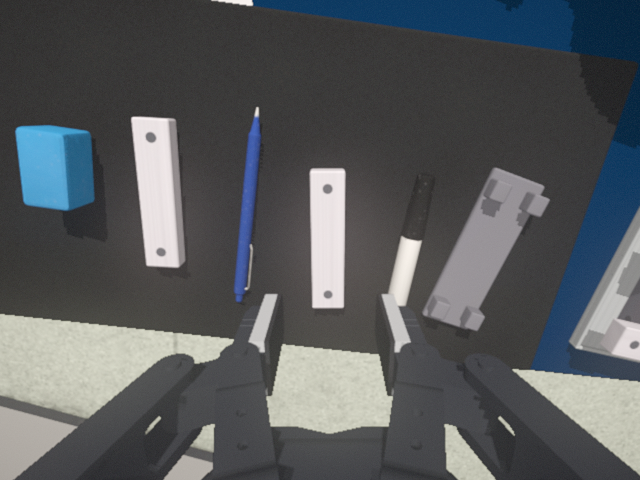

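Short bar 1 is at (0.474, -0.148), yaw 7.4°, with the pen and marker both clear of the finger lanes.

```bash
python3 -m inch '[[[6,40,-1,0],[6,80,-1,0],[6,110,-1,0],[6,118,-1,0],[6,118,-1,0],[6,118,-1,0]]]' 40 && python3 -m inch '[[[0,0,0,0],[0,0,0,0],[0,0,0,0],[0,0,0,0],[0,0,0,0]]]' 10 60
python3 -m inch '[[[0,-30,0,0],[0,-80,0,0],[0,-110,0,0],[0,-110,0,0]]]' 
python3 - <<'E'
from h import *
s=env.get_state();print(s['finger_gap'],s['joint_pos'].round(2))
th=np.radians(-6.9);ux=np.array([np.cos(th),np.sin(th)]);uy=np.array([-ux[1],ux[0]]);S=np.array([.4845,.140])
for k in(1,-1): p=S+k*.036*uy;print(p);go(*p,.12,83.1)
E
```

```text
clock: 19.15
tcp_pos: [0.4767, -0.1485, 0.0137]
orientation: [-0.705, 0.706, 0.046, -0.045]
wrist_force: [0.8, -0.6, 0.2]
finger_gap: 0.0397
clock: 19.65
tcp_pos: [0.4772, -0.1491, 0.0144]
orientation: [-0.705, 0.706, 0.046, -0.044]
wrist_force: [0.1, 1.2, 4.9]
finger_gap: 0.0218
clock: 20.05
tcp_pos: [0.4793, -0.1503, 0.1284]
orientation: [-0.704, 0.708, 0.049, -0.042]
wrist_force: [0.7, -0.5, -0.0]
finger_gap: 0.0219
0.02190117109016397 [-0.46  0.22 -0.34  1.   -0.   -0.59]
[0.48882493 0.17573926]
shift [ 50.9   6.8 322.2]
jaw yaw now 97.3 spin 14.2 joint6 -0.59
[0.48017507 0.10426074]
shift [ 33.2   7.1 252.5]
jaw yaw now 97.3 spin 14.2 joint6 -0.59
```

```bash
python3 -m inch '[[[6,0,40,2],[12,0,80,4],[18,0,120,6],[26,0,165,8],[33,0,210,10],[40,0,255,12],[47,0,295,14],[54,0,322,14],[54,0,322,14],[54,0,322,14]]]' 
python3 - <<'E'
from h import *
s=env.get_state();c=cam('wrist',s); im=env.read_camera('wrist');cv2.imwrite('pics/w14.png',im)
th=np.radians(-6.9);ux=np.array([np.cos(th),np.sin(th)]);uy=np.array([-ux[1],ux[0]]);S=np.array([.4845,.140])
p=S+.036*uy+.0033*ux;go(*p,.0495,83.1)
E
```

```text
clock: 21.05
tcp_pos: [0.4878, 0.1781, 0.1221]
orientation: [-0.706, 0.706, -0.041, 0.041]
wrist_force: [-0.1, -0.3, -1.2]
finger_gap: 0.0221
shift [ 4.5 72.6 -1.4]
jaw yaw now 83.3 spin 0.2 joint6 0.31
```

View pics/w14.png

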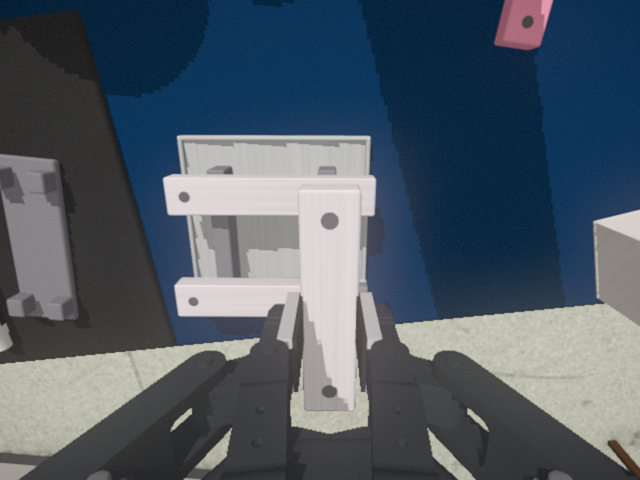

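```bash
python3 - <<'E'
from h import *
c=cam('wrist')
th=np.radians(-6.7);R=np.array([[np.cos(th),np.sin(th)],[-np.sin(th),np.cos(th)]])
S=np.array([484.5,140])
P=cast(c,[[178,137],[370,137]],.010)[:,:2]*1000;print('tray near edge in stand',(R@(P-S).T).T)
B=cast(c,[[166,178],[374,177],[374,214],[169,214]],.042)[:,:2]*1000;print(R@(B.mean(0)-S))
B=cast(c,[[318,170],[336,170],[209,170],[232,170]],.028)[:,:2]*1000;print((R@(B-S).T).T.round(1))
E
python3 -m inch '[[[4,30,-1,0],[4,55,-1,0],[4,68,-1,0],[4,72,-1,0],[4,72,-1,0]]]';
```

```text
tray near edge in stand [[-66.90367202 -63.89678042]
 [-66.98267015  65.04753308]]
[-33.58644003   1.53445827]
[[-47.6  30.5]
 [-47.6  42. ]
 [-47.5 -39.5]
 [-47.5 -24.7]]
clock: 21.6
tcp_pos: [0.4917, 0.1751, 0.05]
orientation: [-0.706, 0.706, -0.042, 0.041]
wrist_force: [0.4, 0.5, -0.9]
finger_gap: 0.0217
```

```bash
python3 -m inch '[[[0,1,0,0],[0,1.5,0,0]]]'; python3 -m inch '[[[0,0,0,0],[0,0,0,0],[0,0,0,0],[0,0,0,0]]]' 40
python3 -m inch '[[[0,-20,0,0],[0,-60,0,0],[0,-100,0,0],[0,-110,0,0],[0,-110,0,0]]]' 
python3 - <<'E'
from h import *
s=env.get_state(); im=env.read_camera('wrist');c=cam('wrist',s)
cv2.imwrite('pics/w15.png',im)
go(.4565,-.268,.13,93.5);print(s['joint_pos'].round(2))
E
```

```text
clock: 21.8
tcp_pos: [0.493, 0.1761, 0.0497]
orientation: [0.706, -0.706, 0.041, -0.042]
wrist_force: [-0.7, -0.1, -1.0]
finger_gap: 0.0219
clock: 22.2
tcp_pos: [0.4922, 0.1763, 0.049]
orientation: [-0.706, 0.706, -0.041, 0.041]
wrist_force: [-0.6, -0.4, 0.0]
finger_gap: 0.0403
clock: 22.7
tcp_pos: [0.4936, 0.1766, 0.1608]
orientation: [0.706, -0.706, 0.04, -0.043]
wrist_force: [-0.1, -0.3, -0.6]
finger_gap: 0.0399
shift [  16.    28.9 -445.5]
jaw yaw now 83.3 spin -10.2 joint6 0.31
[ 0.19  0.24 -0.22  1.1  -0.    0.31]
```

View pics/w15.png

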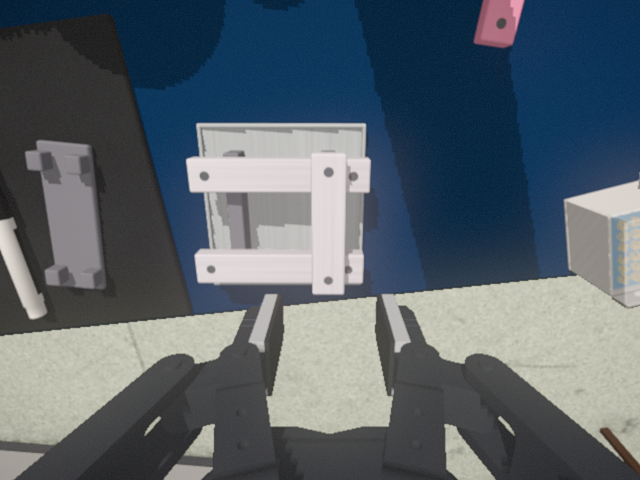

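Short bar 1 lies across both long bars above the left rail (px 312–346, 153–294). Checking it and moving to short bar 2.

```bash
python3 - <<'E'
from h import *
c=cam('wrist')
th=np.radians(-6.7);R=np.array([[np.cos(th),np.sin(th)],[-np.sin(th),np.cos(th)]]);S=np.array([484.5,140])
B=cast(c,[[311,154],[346,154],[344,293],[313,293]],.056)[:,:2]*1000;d=B[0]-B[3];print(R@(B.mean(0)-S),np.degrees(np.arctan2(d[1],d[0])),np.linalg.norm(d))
E
python3 -m inch '[[[2,0,-45,-1],[4,0,-90,-2],[6,0,-135,-3],[8,0,-180,-4],[10,0,-225,-6],[12,0,-270,-7],[14,0,-315,-8],[16,0,-360,-9],[16,5,-405,-10],[16,20,-445,-10]]]' 40
python3 -m inch '[[[0,8,0,0],[0,8,0,0],[0,8,0,0]]]'
python3 - <<'E'
from h import *
s=env.get_state(); im=env.read_camera('wrist');c=cam('wrist',s)
cv2.imwrite('pics/w16.png',im)
m=((im.min(2)>150)*255).astype(np.uint8)
for r in rects(c,m,.022,400): 
    if abs(r[2]+268)<20: print(r); go(r[1]/1e3,r[2]/1e3,.0115,r[4]+90)
E
```

```text
[-1.03949774 36.86403516] 173.25391480185888 101.65747824464283
clock: 23.75
tcp_pos: [0.4554, -0.2696, 0.1375]
orientation: [0.707, -0.707, -0.02, 0.02]
wrist_force: [1.6, -0.6, 0.1]
finger_gap: 0.0399
clock: 24.05
tcp_pos: [0.4552, -0.266, 0.1294]
orientation: [0.708, -0.706, -0.02, 0.022]
wrist_force: [-0.1, 0.4, 0.6]
finger_gap: 0.0399
(array([329., 395.]), 600.8, -257.1, [76.9, 106.3], np.float32(90.0))
shift [145.4 118.4   0.2]
jaw yaw now 93.4 spin -86.6 joint6 -0.74
(array([324., 228.]), 455.2, -269.2, [24.1, 105.1], np.float32(3.9))
shift [ -0.6 118.6  -3.2]
jaw yaw now 93.4 spin -0.5 joint6 -0.74
(array([374.,  30.]), 320.3, -248.1, [23.8, 59.6], np.float32(90.0))
shift [-134.   118.8   25.8]
jaw yaw now 93.4 spin -86.6 joint6 -0.74
```

View pics/w16.png

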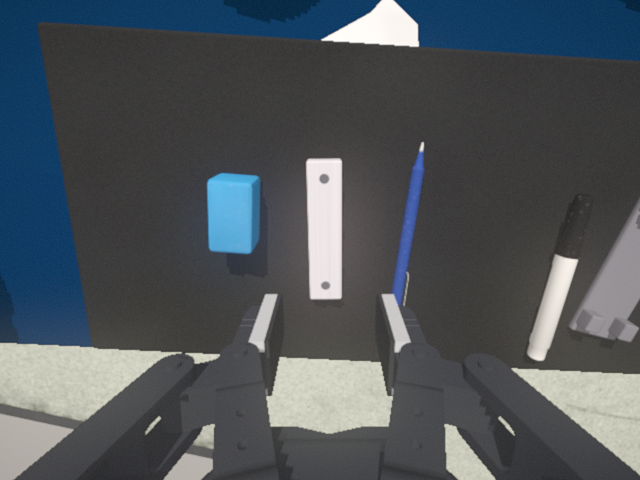

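Short bar 2 is at (0.4552, -0.2692), yaw 3.9°. The blue box is 48 mm and the pen about 60 mm from its centreline, so the finger lanes are free.

```bash
python3 -m inch '[[[0,40,-3,-0.5],[0,80,-3,-0.5],[0,110,-3,-0.5],[0,119,-3,-0.5],[0,119,-3,-0.5],[0,119,-3,-0.5]]]' 36 && python3 -m inch '[[[0,0,0,0],[0,0,0,0],[0,0,0,0],[0,0,0,0],[0,0,0,0]]]' 10 60
python3 -m inch '[[[0,-30,0,0],[0,-80,0,0],[0,-110,0,0],[0,-110,0,0]]]' 
python3 - <<'E'
from h import *
s=env.get_state();print(s['finger_gap'],s['joint_pos'].round(2))
th=np.radians(-6.9);ux=np.array([np.cos(th),np.sin(th)]);uy=np.array([-ux[1],ux[0]]);S=np.array([.4845,.140])
p=S-.036*uy;print(p);go(*p,.12,83.1)
E
```

```text
clock: 24.7
tcp_pos: [0.4575, -0.2707, 0.0133]
orientation: [-0.706, 0.707, 0.024, -0.023]
wrist_force: [0.2, -0.1, -0.2]
finger_gap: 0.0359
clock: 25.2
tcp_pos: [0.4579, -0.2715, 0.0141]
orientation: [-0.706, 0.708, 0.025, -0.022]
wrist_force: [-0.2, 1.9, 7.7]
finger_gap: 0.022
clock: 25.6
tcp_pos: [0.4595, -0.2732, 0.1279]
orientation: [-0.704, 0.709, 0.026, -0.021]
wrist_force: [1.3, -0.6, -1.2]
finger_gap: 0.0222
0.022238272593440498 [-0.69  0.28 -0.26  1.02 -0.   -0.75]
[0.48017507 0.10426074]
shift [ 45.7   5.4 375.3]
jaw yaw now 93.8 spin 10.7 joint6 -0.75
```

```bash
python3 -m inch '[[[6,0,42,1],[12,0,84,3],[18,0,126,4],[24,0,170,5],[30,0,215,6],[36,0,260,8],[42,0,305,9],[48,0,350,10],[48,0,375,10.7],[48,0,375,10.7]]]'
python3 -m inch '[[[0,0,0,0],[0,0,0,0]]]' 
python3 - <<'E'
from h import *
s=env.get_state();c=cam('wrist',s); im=env.read_camera('wrist');cv2.imwrite('pics/w17.png',im)
th=np.radians(-6.8);ux=np.array([np.cos(th),np.sin(th)]);uy=np.array([-ux[1],ux[0]]);S=np.array([.4845,.140])
p=S-.036*uy+.0027*ux;go(*p,.0495,83.2)
E
```

```text
clock: 26.6
tcp_pos: [0.4786, 0.1097, 0.1216]
orientation: [0.706, -0.706, 0.041, -0.041]
wrist_force: [-0.2, -0.2, -1.6]
finger_gap: 0.0223
clock: 26.8
tcp_pos: [0.4792, 0.106, 0.1216]
orientation: [-0.706, 0.706, -0.043, 0.043]
wrist_force: [0.4, 0.2, -1.8]
finger_gap: 0.0219
shift [ 3.8 72.2 -1.4]
jaw yaw now 83.0 spin -0.2 joint6 0.18
```

View pics/w17.png

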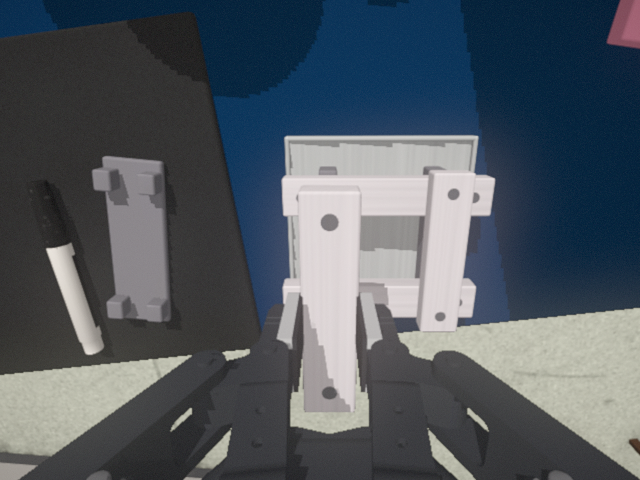

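```bash
python3 -m inch '[[[4,30,-1,0],[4,55,-1,0],[4,68,-1,0],[4,72,-1,0],[4,73,-1,0],[4,73,-1,0]]]'; python3 -m inch '[[[0,0,0,0],[0,0,0,0],[0,0,0,0],[0,0,0,0]]]' 40
python3 -m inch '[[[0,-20,0,0],[0,-60,0,0],[0,-100,0,0],[0,-110,0,0],[0,-110,0,0]]]' 
python3 - <<'E'
from h import *
s=env.get_state(); im=env.read_camera('wrist');cv2.imwrite('pics/w18.png',im)
cv2.imwrite('pics/t18.png',env.read_camera('top'))
cv2.imwrite('pics/s18.png',env.read_camera('scene')[170:320,180:500].repeat(2,0).repeat(2,1))
E
```

```text
clock: 27.45
tcp_pos: [0.4838, 0.1048, 0.0494]
orientation: [0.706, -0.706, 0.042, -0.043]
wrist_force: [0.9, 0.6, -0.9]
finger_gap: 0.022
clock: 27.85
tcp_pos: [0.4834, 0.1054, 0.0491]
orientation: [0.706, -0.706, 0.042, -0.043]
wrist_force: [0.2, -0.3, -1.2]
finger_gap: 0.0398
clock: 28.35
tcp_pos: [0.4847, 0.1055, 0.1608]
orientation: [0.706, -0.706, 0.041, -0.044]
wrist_force: [-0.1, -0.6, -1.0]
finger_gap: 0.0401
```

View pics/w18.png

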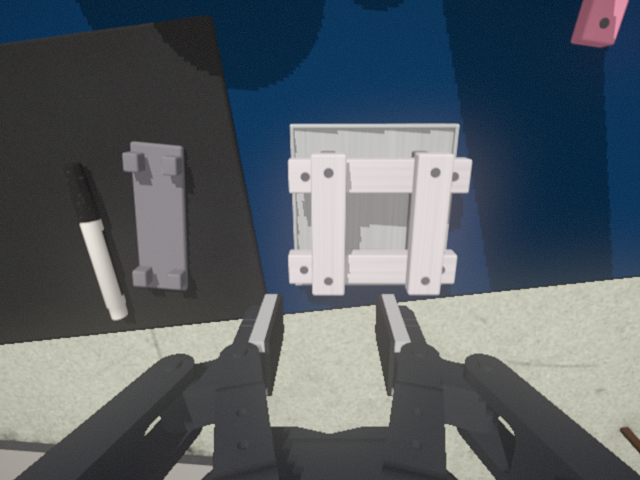

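View pics/t18.png

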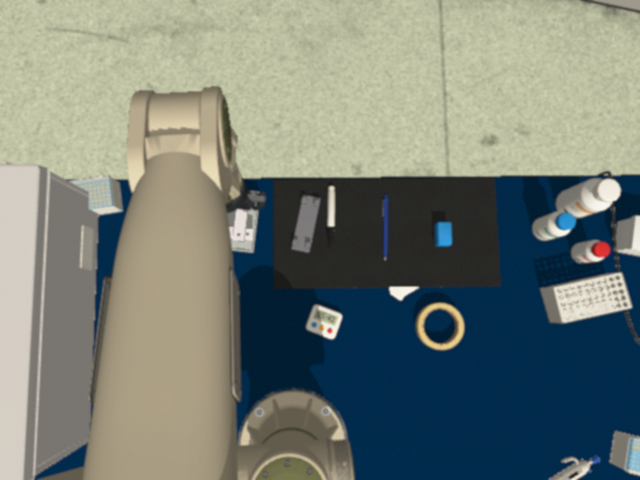

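View pics/s18.png

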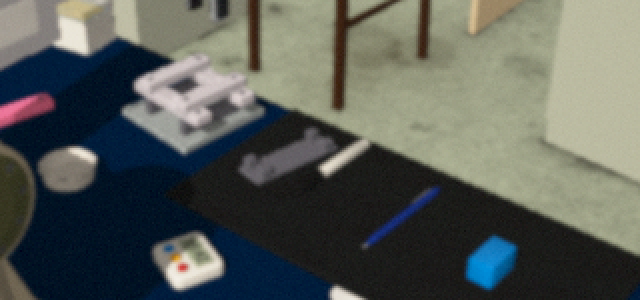

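The wrist view shows the complete crosswise stack: short bars at px 311–346 and 411–452, long bars at rows 157–193 and 250–285. In the top view the marker (331,206), pen (386,227) and blue box (444,234) are where they started. One last measurement, and I'll raise the arm.

```bash
python3 - <<'E'
from h import *
c=cam('wrist')
th=np.radians(-6.7);R=np.array([[np.cos(th),np.sin(th)],[-np.sin(th),np.cos(th)]])
P=cast(c,[[290,125],[459,124]],.010)[:,:2]*1000
d=P[1]-P[0];print('yaw',np.degrees(np.arctan2(d[1],d[0]))-90); S1=P.mean(0)+68*R[0];print('S from near edge',S1)
S=np.array([484.5,140])
for z,q in ((.056,[[311,154],[345,154],[344,295],[312,295]]),(.056,[[413,154],[452,154],[440,294],[406,294]]),(.042,[[289,158],[471,158],[469,193],[290,193]]),(.042,[[289,251],[456,250],[454,284],[290,286]])):
    B=cast(c,q,z)[:,:2]*1000;print((R@(B.mean(0)-S)).round(1),(R@(B.mean(0)-S1)).round(1))
E
python3 -m inch '[[[0,-30,0,0],[0,-60,0,0],[0,-60,0,0],[0,-60,0,0],[0,-60,0,0]]]'
python3 - <<'E'
from workcell import env
print(env.get_state()['qvel'].round(3)); print(env.hand_in())
E
```

```text
yaw -6.556527000934594
S from near edge [481.04055313 140.36132535]
[ -3.2 -35.3] [  0.3 -35.3]
[-3.3 33.9] [ 0.1 34. ]
[-37.9   1.1] [-34.4   1.2]
[32.5 -1.8] [36.  -1.7]
clock: 29.0
tcp_pos: [0.482, 0.1052, 0.2168]
orientation: [-0.706, 0.706, -0.044, 0.041]
wrist_force: [-0.6, -0.2, 0.4]
finger_gap: 0.04
[-0.001  0.002 -0.001  0.003  0.002  0.002]
the job is handed in; nothing more can be done
None
```

The stack is built and the job was handed in at about 29 s of the 72 s allowed; hand-in gives no verdict.

**What I did:**
1. I put the flat long bar across the far rail ends.
2. I took the held bar out of its slot, stood it on the mat, pushed it over flat and picked it up again.
3. I laid it across the near rail ends, then set the two short bars across, one above each rail.

**Final positions:** these come from the last wrist picture, relative to the tray edge seen in that same picture.

| Bar | Stand x (mm) | Stand y (mm) | Target x, y (mm) |
|---|---|---|---|
| Far long bar | +36.0 | -1.7 | +36, 0 |
| Near long bar | -34.4 | +1.2 | -36, 0 |
| Right short bar | +0.3 | -35.3 | 0, -36 |
| Left short bar | +0.1 | +34.0 | 0, +36 |

- **Disagreement:** the views differ on where the stand is along x, from 481 to 486 mm from the robot base. Against my working value of 484.5 mm, all four bars come out about 3.5 mm lower in x, still well inside the 12 mm tolerance.
- **Not measured:** I did not measure bar heights or tilt; in the pictures the bars look level.
- **Bystanders:** the marker, pen and blue box look unmoved in the last top picture.
- **Arm:** it was raised clear of the stack and essentially at rest when I handed in.

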